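# Find the concealed catch of a drawer case and open the drawer

### The arm

A 6-joint arm with a two-finger parallel gripper is mounted at the origin on a cart in front of the work surface, level with it; the furniture and walls round the work are solid. World frame = base frame: x ahead of the robot, y to its left, z up, the work surface at z = 0. Lengths are in m, angles in rad, forces in N, time in s.
With the tool pointing down it reaches from about 0.35 to 0.775 m from the base axis. Payload 5.5 kg.
Tool frame: the origin (TCP) lies midway between the tips of the shut fingers; the grasp point (between the pads) lies 19 mm behind it; z points along the fingers, y is the direction in which the jaws open and shut (so a half turn about z gives the same grasp; the last joint's range is limited). The gripper opens to 85 mm and grips with 20 to 120 N. Pads are 22 mm wide; open, the fingers measure 114 mm over their backs; the gripper's body (76 mm by 85 mm) begins 54 mm behind the grasp point. The pads swing forward as they close: fully open they stand 13 mm farther back than shut.
Start: joints at [1.009, 0.313, 0.046, 1.304, 0, 1.431], TCP at [0.235, 0.525, 0.231] pointing down, gripper open.
Joint ranges: [-2.76, 2.76], [-0.86, 1.69], [-1.03, 1.26], [-2.2, 2.34], [-1.47, 1.5], [-3.14, 3.14]. Speed limits (rad/s): [2.57, 2.57, 3.14, 3.14, 3.14, 3.14].

### API

Orientations are given as a unit quaternion [w, x, y, z].
In Python, from workcell import env gives the robot as it stands.
- The arm moves only by the shell command python3 -m creep 'ROWS' [OPENING] [FORCE]. ROWS is JSON, a list of rows, each a list of 6 numbers: the shift along the tool's x, y, z in m, then the turn, a rotation vector about the tool's x, y, z in degrees. A call has exactly 8 rows; each row is the pose to reach, as a shift and turn from the pose commanded when the call began, along the tool's axes at that moment; what a row does not reach only later rows make up. A row lasts 1/10 s, in which the tool goes at most 50 mm and 8.59 degrees, less where a joint would pass 70% of its speed; a pose out of reach is approached as far as the arm can. A call with a gripper value outside its range is refused whole. OPENING is the finger opening in m, from 0 to 0.0854, set as the call begins (- or left out, the last holds). The fingers move at their own pace and stop on an object; FORCE is the grip in N (left out, the last holds). Time passes only in rows, so rows that repeat a pose let the fingers close, or fill a call up. It gives the time, the measured TCP pose, the force and the opening at its end, in the units of the state.
- env.get_state(): the state, without advancing time (a new reading comes with each control period).
- env.read_camera(name): name is "scene" or "top" or "wrist"; returns (picture, depth): 480x640x3 uint8, blue, green, red; 480x640 float32, m along the optical axis (not along the pixel's ray), 0 where there is no reading.
- env.camera_params(name): a dict with "fx", "fy", "cx", "cy" (pixels), "position" and "orientation" of the camera in the world. Camera axes: x right, y up, looking along -z (the intrinsics and any distortion apply to the point x, -y, -z); pixel columns grow to the right and rows downward; lengths in m; the calibration is good to about 2 mm. A picture is of the moment at which its call begins: read the wrist's pose just before it. camera_params takes no time and is no camera call; for the wrist camera it gives the pose at the moment of the call.
- env.hand_in(): hands the job in, once; it reports no verdict.
The state is a dict: "clock": time; "joint_pos": joint angles; "qvel": joint speeds; "tau": joint torques, N m; "tcp_pos": TCP position; "orientation": TCP orientation; "wrist_force": force on the tool from outside, world axes, zero at the start; "ft_torque": the same for the moment, N m; "finger_gap": finger opening in m.
Only numpy, scipy, OpenCV 4.12 (cv2) and the standard library are available. Lean on these libraries where they do the work, as an engineer would, in place of code of your own. Each camera call takes 0.05 s, during which the arm holds its last target. There are 200 camera calls.

### The job

The drawer of the grey-green steel case on the bench has no handle and is held shut by a concealed catch: a release plate set flush, in the same paint, somewhere along the narrow strip let into the case's top. Feel gently along the strip until you find the plate, press it down so that the drawer springs part way out, then draw the drawer fully open with a fingertip behind the folded edge of its front, and move clear. Lift nothing, leave the case standing where it is and leave the other things on the bench alone.

Things in the scene. Friction and masses are not known exactly. Their poses are not given: they have to be found in the camera images.
- drawer_case: Grey-green steel case with one slate-dark drawer front, 130 (x) x 320 (y) x 76 (z) mm, 4 to 5.5 kg, loose on rubber feet, may stand turned about z. Origin: centre of its underside, on the bench. +x to its back, +y along its length. Drawer front at x = -65 mm; the drawer slides out along -x. Flat top at z = 76 mm, rigid but for the release plate. A wire carrying bail at each end.
- strip_middle (a point): Middle of the strip's upper face, flush with the top (case x -25, y 0, z 76 mm). The strip is 36 mm wide in x, y -69 to 69 mm, rigid but for the release plate in it: 34 (x) x 40 (y) mm, same paint, flush, 1 mm gap line round it, its centre at case x -25 and anywhere from y -44 to 44 mm (changes, not told). A fingertip sinks in only where all of it is on the plate.
- release (a joint): How far the release plate is pressed down, in m: 0 flush, 0.006 against its stop. Sprung: starts to move at about 2 N, about 5 N at the stop, springs back when let go. The drawer is freed at about 0.0045.
- drawer (a joint): How far the drawer is out, in m: 0 shut, 0.110 fully open against its stop. Held by the catch at 0 (under 2 mm of play). Once freed, a spring pushes it out within a second to roughly 0.06 to 0.075; from there it slides with a drag of about 1.5 N and stays where it is left.
- drawer_pull (a point): Rear top edge, mid-length, of the drawer front's hem: the front's top is folded back 24 mm and turned down; the hem is 256 mm long in y, 4 mm thick, z 56 to 68 mm. In the case frame: x -41 mm minus the opening, y 0, z 68. A fingertip put down behind it, before the case's top (front edge x -65), pulls the drawer. Drawer out 65 mm: gap 41 mm in x, clear down to z 30 mm.
- tin_flux: Round yellow tin with a tan lid, 61 mm across, 50 mm high, beside the left end of the case. Loose bystander. Origin: centre of its underside.
- gear_a: Grey toothed gear lying flat, 78 mm across, 22 mm high. Loose bystander. Origin: centre of its underside.
- bush_b: Small flanged brass bush, 35 mm across, 24 mm high. Loose bystander. Origin: centre of its underside.
- try_square: Try square, dark wooden stock and steel blade, 169 x 100 x 19 mm, lying flat. Loose bystander. Origin: centre of its underside.
- screwdriver: Screwdriver with a wooden handle, 254 mm long. Loose bystander. Origin: centre of its underside.
- spanner_small: Open-ended spanner, 167 mm long, 7 mm thick. Loose bystander. Origin: centre of its underside.

How it is judged:
By the outcome, as a careful person would: the job done as asked, in the order asked, and still so for the second after the job is handed in, with the robot touching nothing.
It also fails if it takes over 58 s, if anything falls off the work surface, if the arm or the gripper's body presses on something with over 40 N, if the wrist force passes 120 N, or if a joint passes its speed limit or range.

## Working session

There is one attempt and no reset: what is moved stays moved. The work goes in short steps, Python scripts to look and compute and a shell command to move; the robot and the scene stay as the last step left them, time stands still between calls to the robot, and variables do not carry over. Pictures are saved under pics/ and viewed, about 8 in all and at most 12, crops included, and the job is handed in when it is done.

```bash
mkdir -p pics; cat > h.py <<'E'
import numpy as np,cv2
from scipy.spatial.transform import Rotation as R
from workcell import env
def q2R(q): return R.from_quat([q[1],q[2],q[3],q[0]]).as_matrix()
def snap(n,fn):
    p=env.camera_params(n); im,d=env.read_camera(n)
    cv2.imwrite(f'pics/{fn}.png',im); np.savez(f'pics/{fn}.npz',d=d,**{k:np.array(p[k]) for k in('fx','fy','cx','cy','position','orientation')})
    return im,d,p
def pt(fn,u,v,z=None):
    f=np.load(f'pics/{fn}.npz'); r=np.array([(u-f['cx'])/f['fx'],-(v-f['cy'])/f['fy'],-1.])
    Rm=q2R(f['orientation']); c=f['position']
    if z is None: return c+Rm@r*np.median(f['d'][int(v)-1:int(v)+2,int(u)-1:int(u)+2])
    w=Rm@r; return c+w*(z-c[2])/w[2]
E
python3 - <<'E'
from h import *
print(env.get_state()); 
for n in('top','scene'):
    snap(n,n+'0'); print(env.camera_params(n))
E
```

```text
{'clock': 0.0, 'joint_pos': array([1.00940068e+00, 3.14004536e-01, 4.49879767e-02, 1.30359464e+00,
       7.17649736e-06, 1.43119241e+00]), 'qvel': array([-1.19716218e-03,  2.05171951e-04,  3.44602159e-05,  1.70822220e-03,
        8.12334848e-04,  9.97435189e-04]), 'tau': array([-1.29511362e-03, -4.80633116e+01,  2.98530811e+01,  1.95570441e-02,
       -3.32066011e-04,  2.16820524e-05]), 'tcp_pos': array([0.2351405 , 0.52417041, 0.23041019]), 'orientation': array([-3.14954323e-04,  2.09335918e-01,  9.77843367e-01, -8.51034116e-04]), 'wrist_force': array([-0.1991673 , -0.30248699, -0.09825782]), 'ft_torque': array([-0.01252469, -0.04093089,  0.00855448]), 'finger_gap': 0.08533364835313839}
{'fx': 451.40414110170036, 'fy': 451.40414110170036, 'cx': 315.4513595465822, 'cy': 231.93388096857805, 'position': array([0.3183578 , 0.09136004, 1.01087044]), 'orientation': array([-0.70348264, -0.06536633,  0.05753358,  0.70535757])}
{'fx': 592.4066005638068, 'fy': 592.4066005638068, 'cx': 322.2903354968514, 'cy': 235.18804529375544, 'position': array([-0.14587258, -0.20209005,  0.93978999]), 'orientation': array([ 0.79561107,  0.28619862, -0.18598478, -0.50050278])}
```

View pics/top0.png

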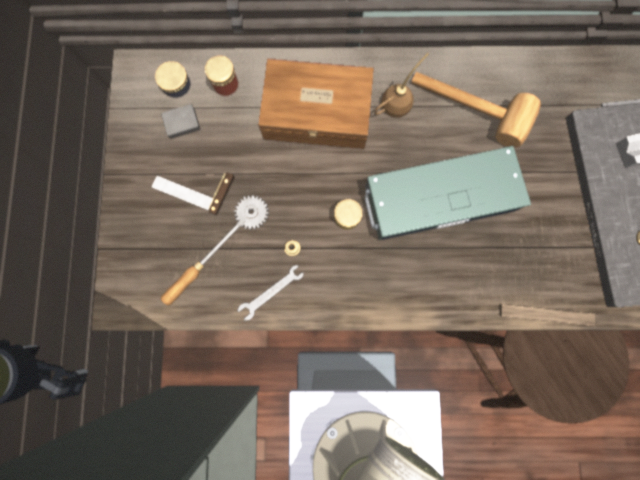

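View pics/scene0.png

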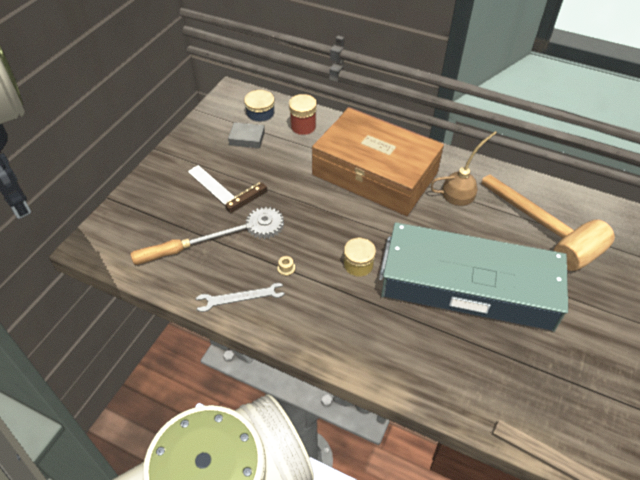

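The case lies right of centre in the top view at about (370-528, 150-236). A small square outline shows at (459,199) in the top view and at (484,276) in the scene view. I'll enlarge the crops.

```bash
python3 - <<'E'
from h import *
im=cv2.imread('pics/top0.png')[140:245,355:540]
a=cv2.resize(im,None,fx=4.3,fy=4.3,interpolation=cv2.INTER_CUBIC)
cv2.imwrite('pics/c1.png',cv2.convertScaleAbs(a,alpha=1.3)); print(a.shape)
for u,v in [(380,183),(509,154),(380,232),(459,199),(500,190),(425,205)]:
    print(u,v,pt('top0',u,v),pt('top0',u,v,.076))
E
```

```text
(452, 796, 3)
380 183 [ 0.5885686  -0.03672025  0.07597936] [ 0.58856263 -0.03671742  0.076     ]
509 154 [ 0.65142212 -0.31569196  0.07748478] [ 0.65195194 -0.31633948  0.076     ]
380 232 [ 0.48605821 -0.03693716  0.05338301] [ 0.48209692 -0.03390663  0.076     ]
459 199 [ 0.5524934  -0.20306948  0.07638633] [ 0.55259019 -0.2031912   0.076     ]
500 190 [ 0.5716531  -0.29087094  0.07686736] [ 0.57188832 -0.2912259   0.076     ]
425 205 [ 0.53954129 -0.13035822  0.07725862] [ 0.53983947 -0.13065712  0.076     ]
```

View pics/c1.png

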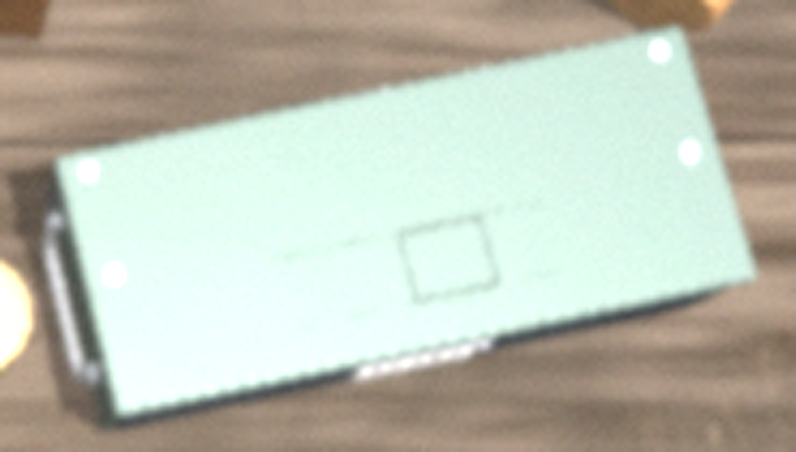

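The crop shows the top's corners at (60,158), (683,28), (755,275) and (115,418). The plate outline is at (400,230), (483,215), (497,285), (416,302), inside a faint strip running from x≈285 to 560.

```bash
python3 - <<'E'
from h import *
g=lambda u,v:pt('top0',355+u/4.3,140+v/4.3,.076)[:2]
C=[g(*p) for p in[(60,158),(683,28),(755,275),(115,418)]]  # BL,BR,FR,FL
P=np.mean([g(*p) for p in[(400,230),(483,215),(497,285),(416,302)]],0)
for i in range(4): print(C[i],np.linalg.norm(C[i]-C[i-1]))
d=C[0]-C[1]+C[3]-C[2]; yaw=np.arctan2(-d[0],d[1]); o=np.mean(C,0)
Rm=np.array([[np.cos(yaw),-np.sin(yaw)],[np.sin(yaw),np.cos(yaw)]])
print('o',o,'yaw',np.degrees(yaw),'plate',P,'in case',Rm.T@(P-o))
s=env.get_state();T=q2R(s['orientation']);print(T)
t=np.array([*(Rm@np.array([-25,(Rm.T@(P-o))[1]*1000])/1000+o),.12])
print(t,'tool shift',T.T@(t-s['tcp_pos']))
E
```

```text
[ 0.60257446 -0.01341505] 0.13371467723687933
[ 0.66885368 -0.32803719] 0.32152764522346516
[ 0.54113897 -0.35338918] 0.1302066542149614
[ 0.47100353 -0.03726259] 0.3238132197263308
o [ 0.57089266 -0.183026  ] yaw 12.20364125948025 plate [ 0.55046585 -0.20395386] in case [-0.02438909 -0.01613698]
[[-9.12321062e-01  4.09474672e-01 -8.79578152e-04]
 [ 4.09475544e-01  9.12320070e-01 -1.36688160e-03]
 [ 2.42753404e-04 -1.60720062e-03 -9.99998679e-01]]
[ 0.54986874 -0.204083    0.12      ] tool shift [-0.58532925 -0.53541403  0.11122317]
```

```bash
cat > go.py <<'E'
from h import *
import sys
yaw=np.radians(12.2); o=np.array([.5709,-.1830])
Rc=np.array([[np.cos(yaw),-np.sin(yaw),0],[np.sin(yaw),np.cos(yaw),0],[0,0,1]])
x,y,z=[float(a)/1000 for a in sys.argv[1:4]]
s=env.get_state();T=q2R(s['orientation'])
t=Rc@np.array([x,y,z])+[*o,0]
G=Rc@np.diag([-1,1,-1.])
print('clk',s['clock'],'case pos',np.round(Rc.T@(s['tcp_pos']-[*o,0])*1000,1),'shift',np.round(T.T@(t-s['tcp_pos']),4),'rot',np.round(np.degrees(R.from_matrix(T.T@G).as_rotvec()),2),'F case',np.round(Rc.T@s['wrist_force'],2),s['finger_gap'])
E
python3 -m creep '[[-0.033,-0.030,0,0,0,-4.5],[-0.066,-0.060,0,0,0,-9],[-0.099,-0.090,0,0,0,-13.5],[-0.132,-0.120,0,0,0,-18],[-0.165,-0.150,0,0,0,-22.5],[-0.198,-0.180,0,0,0,-27],[-0.231,-0.210,0,0,0,-31.5],[-0.264,-0.240,0,0,0,-36.4]]' 0 20; python3 go.py -25 -16 120
```

```text
clock: 0.9
tcp_pos: [0.3781, 0.1959, 0.2311]
orientation: [-0.0, -0.108, 0.994, 0.0]
wrist_force: [0.4, -0.8, -0.3]
finger_gap: 0.0004
clk 0.9 case pos [-108.4  411.1  231.1] shift [-0.0816 -0.4274  0.1111] rot [ 0.01 -0.01  0.24] F case [ 0.18 -0.83 -0.34] 0.00037488662730930016
```

```bash
python3 -m creep '[[-0.009,-0.046,0,0,0,0],[-0.018,-0.092,0,0,0,0],[-0.027,-0.138,0,0,0,0],[-0.036,-0.184,0,0,0,0],[-0.045,-0.230,0.01,0,0,0],[-0.054,-0.276,0.02,0,0,0],[-0.063,-0.322,0.035,0,0,0],[-0.072,-0.368,0.05,0,0,0]]'; python3 go.py -25 -16 100
python3 - <<'E'
from h import *
im,d,p=snap('wrist','w1');print(p)
E
```

```text
clock: 1.7
tcp_pos: [0.5267, -0.1488, 0.1806]
orientation: [0.0, -0.106, 0.994, 0.0]
wrist_force: [0.1, 0.6, 0.3]
finger_gap: -0.0001
clk 1.7 case pos [-35.9  42.8 180.6] shift [-0.0109 -0.0588  0.0806] rot [0.01 0.01 0.01] F case [0.23 0.55 0.31] -0.0001103694421312545
{'fx': 355.9817975114941, 'fy': 355.9817975114941, 'cx': 318.4610052098514, 'cy': 239.80231131590247, 'position': array([ 0.45350057, -0.16464521,  0.32281339]), 'orientation': array([ 0.62080695, -0.0930653 , -0.11498289,  0.76988085])}
```

View pics/w1.png

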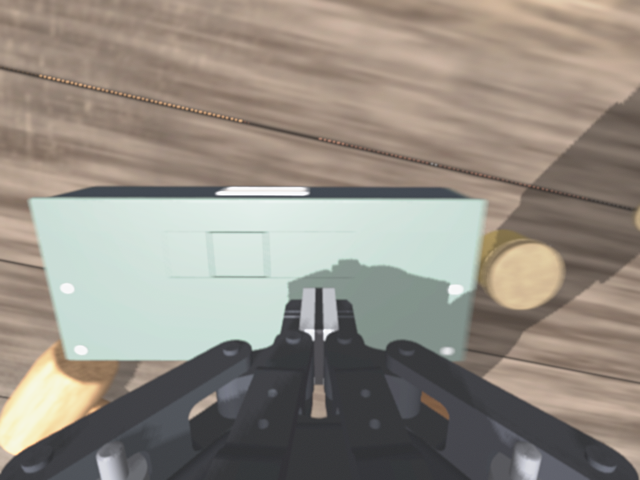

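The wrist view, looking from the drawer side, shows the plate outline at (207,231), (268,232), (270,277), (210,277). The case's front corners are at (30,198) and (486,200), and the strip spans about x=165 to 355.

```bash
python3 - <<'E'
from h import *
yaw=np.radians(12.2); o=np.array([.5709,-.1830,0])
Rc=np.array([[np.cos(yaw),-np.sin(yaw),0],[np.sin(yaw),np.cos(yaw),0],[0,0,1]])
for p in [(207,231),(268,232),(270,277),(210,277),(238,254),(30,198),(486,200),(165,232),(355,232)]: print(p,np.round(Rc.T@(pt('w1',*p,.076)-o)*1000,1))
print(np.round(Rc.T@(pt('w1',150,320)-o)*1000,1))
E
```

```text
(207, 231) [-41.9 -37.6  76. ]
(268, 232) [-41.2   6.3  76. ]
(270, 277) [-6.2  6.4 76. ]
(210, 277) [ -6.1 -38.6  76. ]
(238, 254) [-24.4 -16.4  76. ]
(30, 198) [ -65.8 -159.3   76. ]
(486, 200) [-64.6 160.1  76. ]
(165, 232) [-41.1 -67.9  76. ]
(355, 232) [-41.2  69.   76. ]
[ 30.3 -88.8  75.6]
```

Both views agree on the plate at case (-24.5, -16) mm. I'll move above it, then go down gently.

```bash
python3 -m creep '[[-0.004,-0.020,0.015,0,0,0],[-0.008,-0.040,0.035,0,0,0],[-0.011,-0.0588,0.055,0,0,0],[-0.011,-0.0588,0.075,0,0,0],[-0.011,-0.0588,0.088,0,0,0],[-0.011,-0.0588,0.092,0,0,0],[-0.011,-0.0588,0.092,0,0,0],[-0.011,-0.0588,0.092,0,0,0]]'; python3 go.py -25 -16 76
```

```text
clock: 2.55
tcp_pos: [0.5501, -0.2017, 0.0902]
orientation: [0.001, -0.107, 0.994, -0.0]
wrist_force: [-0.1, 0.3, 0.1]
finger_gap: -0.0002
clk 2.55 case pos [-24.3 -13.9  90.2] shift [ 0.0007 -0.0021  0.0142] rot [-0.04  0.06  0.07] F case [0.   0.27 0.11] -0.00024739423177019327
```

```bash
python3 -m creep '[[0,-0.002,0.004,0,0,0],[0,-0.002,0.008,0,0,0],[0,-0.002,0.010,0,0,0],[0,-0.002,0.012,0,0,0],[0,-0.002,0.013,0,0,0],[0,-0.002,0.014,0,0,0],[0,-0.002,0.0145,0,0,0],[0,-0.002,0.0145,0,0,0]]'; python3 go.py -25 -16 76
```

```text
clock: 3.35
tcp_pos: [0.55, -0.2038, 0.0752]
orientation: [0.0, -0.107, 0.994, -0.0]
wrist_force: [-1.1, 0.8, 5.5]
finger_gap: -0.0003
clk 3.35 case pos [-24.9 -15.9  75.2] shift [ 0.0001 -0.0001 -0.0008] rot [-0.    0.01  0.03] F case [-0.93  1.07  5.49] -0.0003076424385071281
```

```bash
python3 -m creep '[[0,0,0.0005,0,0,0],[0,0,0.0005,0,0,0],[0,0,0.001,0,0,0],[0,0,0.001,0,0,0],[0,0,0.0015,0,0,0],[0,0,0.0015,0,0,0],[0,0,0.0015,0,0,0],[0,0,0.0015,0,0,0]]'; python3 go.py -25 -16 76
```

```text
clock: 4.15
tcp_pos: [0.5499, -0.2038, 0.0736]
orientation: [0.0, -0.107, 0.994, -0.0]
wrist_force: [-3.0, 0.7, 4.6]
finger_gap: 0.0001
clk 4.15 case pos [-24.9 -15.9  73.6] shift [ 0.0001 -0.0001 -0.0024] rot [-0.    0.    0.03] F case [-2.82  1.29  4.58] 0.00012764261106016172
```

It yields at about 4.6 N, so this is the plate. I'll press on towards the stop.

```bash
python3 -m creep '[[0,0,0.001,0,0,0],[0,0,0.001,0,0,0],[0,0,0.002,0,0,0],[0,0,0.002,0,0,0],[0,0,0.003,0,0,0],[0,0,0.003,0,0,0],[0,0,0.0035,0,0,0],[0,0,0.0035,0,0,0]]'; python3 go.py -25 -16 76
python3 - <<'E'
from h import *
snap('top','t2');a=cv2.imread('pics/t2.png')[140:260,340:540];cv2.imwrite('pics/c2.png',cv2.resize(a,None,fx=3.5,fy=3.5))
E
```

```text
clock: 4.95
tcp_pos: [0.55, -0.2038, 0.0698]
orientation: [0.0, -0.107, 0.994, 0.0]
wrist_force: [-2.5, 0.8, 3.9]
finger_gap: -0.0004
clk 4.95 case pos [-24.9 -15.9  69.8] shift [ 0.0001 -0.0001 -0.0062] rot [0.01 0.   0.03] F case [-2.26  1.33  3.92] -0.0003502253423414196
```

View pics/c2.png

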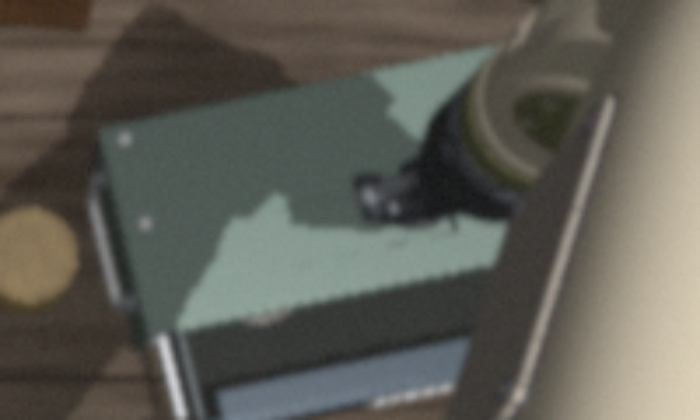

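The drawer has sprung out: its slate front shows at the bottom of the crop, with dark interior between it and the case. I'll lift straight off and look with the wrist camera.

```bash
python3 -m creep '[[0,0,-0.003,0,0,0],[0,0,-0.010,0,0,0],[0,0,-0.022,0,0,0],[0,0.004,-0.040,0,0,0],[0.01,0.008,-0.065,0,0,0],[0.022,0.012,-0.085,0,0,0],[0.032,0.014,-0.095,0,0,0],[0.034,0.014,-0.097,0,0,0]]'; python3 go.py -85 0 100
python3 - <<'E'
from h import *
snap('wrist','w3')
E
```

```text
clock: 5.8
tcp_pos: [0.5138, -0.1978, 0.1686]
orientation: [0.001, -0.106, 0.994, -0.001]
wrist_force: [0.1, -0.6, 0.0]
finger_gap: 0.0003
clk 5.8 case pos [-59.   -2.4 168.6] shift [0.0261 0.0026 0.0686] rot [-0.1   0.11  0.01] F case [ 0.02 -0.57  0.04] 0.00032120804102097917
```

View pics/w3.png

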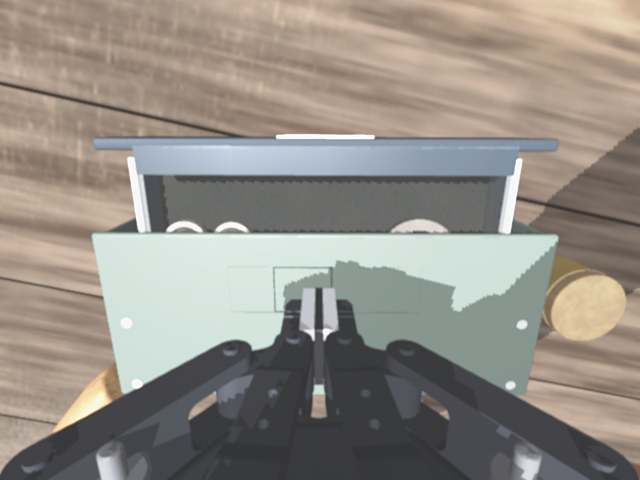

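The drawer is out, with the hem's rear edge at about row 175 and the case's front edge at row 234, corners (95,235) and (556,235). Some parts lie in the drawer at (185-232,228) and (420,225), and the middle (325,205) is clear.

```bash
python3 - <<'E'
from h import *
yaw=np.radians(12.2); o=np.array([.5709,-.1830,0])
Rc=np.array([[np.cos(yaw),-np.sin(yaw),0],[np.sin(yaw),np.cos(yaw),0],[0,0,1]])
for p,z in [((325,175),.068),((135,175),.068),((517,175),.068),((325,234),.076),((95,235),.076),((556,235),.076),((325,160),None),((325,195),None),((325,215),None),((420,226),None)]: print(p,np.round(Rc.T@(pt('w3',*p,z)-o)*1000,1))
E
```

```text
(325, 175) [-105.2    1.6   68. ]
(135, 175) [-105.1 -126.9   68. ]
(517, 175) [-105.3  131.1   68. ]
(325, 234) [-66.1   1.7  76. ]
(95, 235) [ -65.1 -156.5   76. ]
(556, 235) [-65.5 160.2  76. ]
(325, 160) [-115.1    1.6   67.6]
(325, 195) [-83.4   2.5  21.2]
(325, 215) [-66.7   2.6  21.6]
(420, 226) [-59.7  79.7  30.5]
```

```bash
python3 -m creep '[[0.013,0.002,0.015,0,0,0],[0.026,0.004,0.035,0,0,0],[0.026,0.005,0.055,0,0,0],[0.026,0.005,0.070,0,0,0],[0.026,0.005,0.076,0,0,0],[0.026,0.005,0.076,0,0,0],[0.026,0.005,0.076,0,0,0],[0.026,0.005,0.076,0,0,0]]'; python3 go.py -85.5 1.5 51
```

```text
clock: 6.65
tcp_pos: [0.4881, -0.1984, 0.0915]
orientation: [0.001, -0.107, 0.994, -0.0]
wrist_force: [0.2, -0.2, -0.3]
finger_gap: 0.0004
clk 6.65 case pos [-84.2   2.5  91.5] shift [ 0.0013 -0.0009  0.0405] rot [-0.05  0.06  0.04] F case [ 0.12 -0.25 -0.32] 0.0004254815495574607
```

```bash
python3 -m creep '[[0.001,-0.001,0.006,0,0,0],[0.001,-0.001,0.012,0,0,0],[0.001,-0.001,0.018,0,0,0],[0.001,-0.001,0.024,0,0,0],[0.001,-0.001,0.030,0,0,0],[0.001,-0.001,0.036,0,0,0],[0.001,-0.001,0.0405,0,0,0],[0.001,-0.001,0.0405,0,0,0]]'; python3 go.py -140 1.5 51
```

```text
clock: 7.45
tcp_pos: [0.4861, -0.1989, 0.0494]
orientation: [-0.001, -0.107, 0.994, 0.001]
wrist_force: [1.3, 1.1, 0.4]
finger_gap: 0.0005
clk 7.45 case pos [-86.3   2.4  49.4] shift [ 0.0537 -0.0009 -0.0015] rot [ 0.06 -0.06  0.03] F case [1.53 0.84 0.36] 0.0004722479321687242
```

```bash
python3 -m creep '[[0.005,0,0,0,0,0],[0.010,0,0,0,0,0],[0.016,0,0,0,0,0],[0.023,0,0,0,0,0],[0.030,0,0,0,0,0],[0.037,0,0,0,0,0],[0.044,0,0,0,0,0],[0.048,0,0,0,0,0]]'; python3 go.py -140 1.5 51
python3 -m creep '[[0.001,0,0,0,0,0],[0.002,0,0,0,0,0],[0.003,0,0,0,0,0],[0.004,0,0,0,0,0],[0.005,0,0,0,0,0],[0.005,0,0,0,0,0],[0.005,0,0,0,0,0],[0.005,0,0,0,0,0]]'; python3 go.py -140 1.5 51
```

```text
clock: 8.25
tcp_pos: [0.4388, -0.2095, 0.0504]
orientation: [-0.0, -0.106, 0.994, 0.0]
wrist_force: [1.7, 0.8, 0.1]
finger_gap: -0.0001
clk 8.25 case pos [-134.7    2.    50.4] shift [ 0.0053 -0.0005 -0.0006] rot [ 0.   -0.01  0.  ] F case [1.79 0.46 0.07] -7.65543468477036e-05
clock: 9.05
tcp_pos: [0.435, -0.2104, 0.0503]
orientation: [0.0, -0.107, 0.994, 0.0]
wrist_force: [2.0, 1.5, -0.2]
finger_gap: 0.0001
clk 9.05 case pos [-138.6    2.    50.3] shift [ 0.0014 -0.0005 -0.0007] rot [0.01 0.03 0.04] F case [ 2.29  0.99 -0.21] 0.00012592191445591868
```

Still only sliding drag (~2 N), so I'll continue in small steps until the stop is felt.

```bash
python3 -m creep '[[0.0005,0,0,0,0,0],[0.001,0,0,0,0,0],[0.001,0,0,0,0,0],[0.0015,0,0,0,0,0],[0.002,0,0,0,0,0],[0.002,0,0,0,0,0],[0.002,0,0,0,0,0],[0.002,0,0,0,0,0]]'; python3 go.py -140 1.5 51
```

```text
clock: 9.85
tcp_pos: [0.435, -0.2104, 0.0503]
orientation: [0.002, -0.107, 0.994, 0.001]
wrist_force: [9.7, 4.1, -3.8]
finger_gap: 0.0004
clk 9.85 case pos [-138.6    2.    50.3] shift [ 0.0014 -0.0005 -0.0007] rot [0.04 0.26 0.1 ] F case [10.31  1.93 -3.83] 0.0003502344750634266
```

The TCP stopped advancing while the force rose to 10 N, so the drawer is at its stop. I'll ease off backwards, lift out and move away.

```bash
python3 -m creep '[[-0.003,0,0,0,0,0],[-0.008,0,0,0,0,0],[-0.014,0,0,0,0,0],[-0.018,0,0,0,0,0],[-0.018,0,-0.008,0,0,0],[-0.018,0,-0.025,0,0,0],[-0.018,0,-0.050,0,0,0],[-0.018,0,-0.080,0,0,0]]'; python3 go.py -140 1.5 51
python3 -m creep '[[0,0,-0.03,0,0,0],[0,0,-0.06,0,0,0],[0,0.03,-0.09,0,0,0],[0,0.07,-0.10,0,0,0],[0,0.115,-0.10,0,0,0],[0,0.16,-0.10,0,0,0],[0,0.19,-0.10,0,0,0],[0,0.20,-0.10,0,0,0]]'; python3 go.py -140 1.5 51
python3 - <<'E'
from h import *
snap('top','t4');a=cv2.imread('pics/t4.png')[40:345,90:545];cv2.imwrite('pics/c4.png',cv2.resize(a,None,fx=1.75,fy=1.75,interpolation=cv2.INTER_CUBIC))
E
```

```text
clock: 10.65
tcp_pos: [0.4495, -0.2066, 0.1308]
orientation: [-0.001, -0.107, 0.994, 0.001]
wrist_force: [0.2, -0.8, 0.3]
finger_gap: -0.0002
clk 10.65 case pos [-123.6    2.6  130.8] shift [ 0.0162 -0.0012  0.0798] rot [ 0.08 -0.1   0.03] F case [ 0.06 -0.82  0.34] -0.00016307797457571562
clock: 11.45
tcp_pos: [0.4068, -0.0094, 0.231]
orientation: [0.0, -0.108, 0.994, 0.0]
wrist_force: [0.2, -0.1, 1.0]
finger_gap: -0.0003
clk 11.45 case pos [-123.8  204.3  231. ] shift [ 0.017  -0.2028  0.18  ] rot [0.   0.02 0.21] F case [ 0.21 -0.1   0.98] -0.00029235253301823037
```

View pics/c4.png

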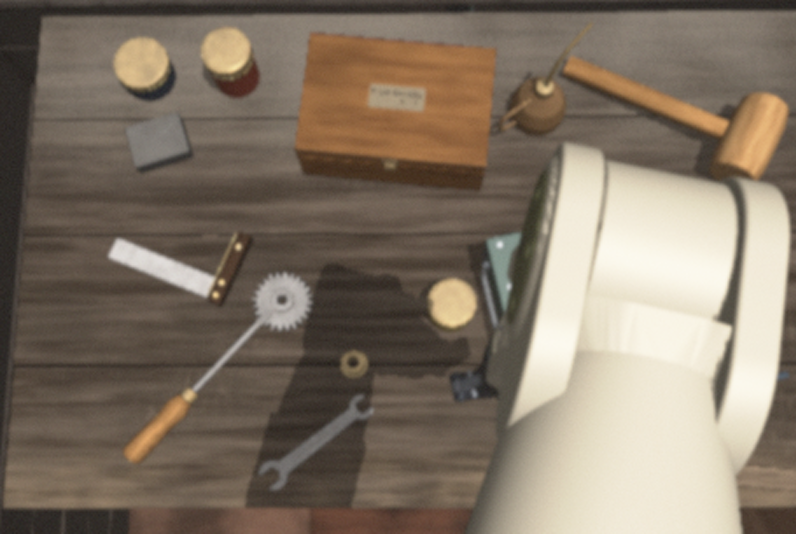

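The bystanders are where they were, but the arm hides the case. I'll swing farther left and check.

```bash
python3 -m creep '[[0,0.03,0,0,0,0],[0,0.07,0,0,0,0],[0,0.115,0,0,0,0],[0,0.16,0,0,0,0],[0,0.205,0,0,0,0],[0,0.25,0,0,0,0],[0,0.28,0,0,0,0],[0,0.29,0,0,0,0]]'
python3 - <<'E'
from h import *
snap('top','t5');snap('scene','s5');a=cv2.imread('pics/t5.png')[130:285,340:545];a=cv2.resize(a,None,fx=2.9,fy=2.9,interpolation=cv2.INTER_CUBIC)
cv2.imwrite('pics/c5.png',a);print(a.shape)
E
```

```text
clock: 12.3
tcp_pos: [0.347, 0.2735, 0.2304]
orientation: [0.0, -0.108, 0.994, 0.0]
wrist_force: [-0.0, -0.3, 0.2]
finger_gap: 0.0002
(450, 594, 3)
```

View pics/c5.png

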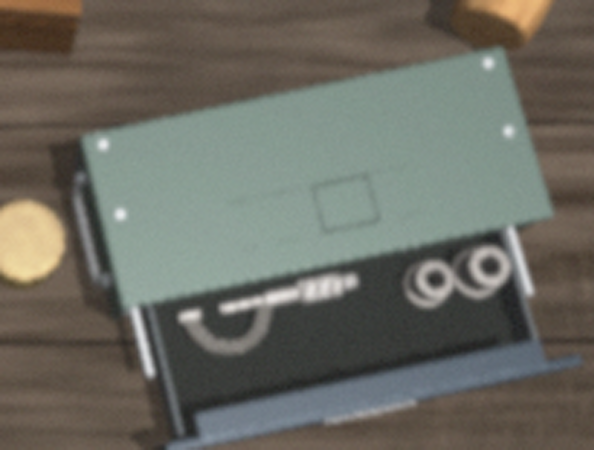

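The drawer is well open. The top's corners are at (83,136), (503,46), (552,214) and (120,306), and the hem's rear edge runs from (193,410) to (540,343).

```bash
python3 - <<'E'
from h import *
g=lambda u,v,z=.076:pt('t5',340+u/2.9,130+v/2.9,z)[:2]
C=[g(*p) for p in[(83,136),(503,46),(552,214),(120,306)]]
d=C[0]-C[1]+C[3]-C[2]; yaw=np.arctan2(-d[0],d[1]); o=np.mean(C,0);print(o,np.degrees(yaw))
Rm=np.array([[np.cos(.2129),-np.sin(.2129)],[np.sin(.2129),np.cos(.2129)]])
for p in[(193,410),(366,376),(540,343)]: print(Rm.T@(g(*p,.068)-[.5709,-.183])*1000)
# image shift of case top between first and last picture
a=cv2.imread('pics/top0.png',0)[145:190,360:535];b=cv2.imread('pics/t5.png',0)[145:190,360:535]
f=lambda i:np.hypot(cv2.Sobel(i,5,1,0),cv2.Sobel(i,5,0,1)).astype(np.float64)
print(cv2.phaseCorrelate(f(a),f(b)))
s=env.get_state();print(s['clock'],s['wrist_force'])
E
```

```text
[ 0.57216576 -0.18238128] 12.075862607061532
[-146.99648874  128.94300098]
[-149.84827415    1.34351845]
[-153.57165284 -127.51635419]
((0.02688489930604021, 0.38669071162113866), 0.8658762513294255)
12.4 [0.44391093 0.08228445 0.30620116]
```

```bash
python3 -c "
from workcell import env
print(env.hand_in())"
```

```text
the job is handed in; nothing more can be done
None
```

The drawer is open, and I handed the job in at about 12.4 s with the arm clear of everything.

- **Finding the plate:** its outline was visible, and the top and wrist cameras agreed on case y ≈ -16 mm. I lowered the shut fingertips there directly rather than feeling along the strip.
- **Releasing the catch:** the plate yielded at about 4–5.5 N. I pressed it roughly 6 mm and the drawer sprang out about 64 mm.
- **Opening the drawer:** I put the fingertip down behind the hem and drew it out against about 2 N of drag. At the end the fingertip stopped advancing and the force rose to 10 N, which I took as the drawer's stop. I then eased back and lifted out.

**Last checks**
- **Opening:** the final picture puts the rear edge of the hem at case x ≈ -150 mm mid-length, so about 109 mm open against the nominal 110. Readings at its two ends were -147 and -154, which I put down to picking pixels by eye.
- **Case:** it was within about 1.5 mm and 0.1° of where it started, which is within measuring error. An image-shift check showed 0.4 px, about 1 mm.
- **Bystanders:** the tin, gear, bush, square, screwdriver and spanner looked unmoved in the top view, checked by eye only.
- **Wrist force:** it was back to about zero.

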